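# Set the fence gap with a feeler blade

## Robot

A 7-joint arm with a two-finger parallel gripper is mounted at the origin on the work surface. World frame = base frame: x ahead of the robot, y to its left, z up, the work surface at z = 0. Lengths are in m, angles in rad, forces in N, time in s.
With the tool pointing down it reaches from about 0.35 to 0.9 m from the base axis. Payload 8.1 kg.
Tool frame: the origin (TCP) lies midway between the tips of the shut fingers; the grasp point (between the pads) lies 19 mm behind it; z points along the fingers, y is the line along which they close (so a half turn about z gives the same grasp; the last joint's range is limited). The gripper opens to 92 mm and grips with 3 to 60 N. Pads are 19 mm wide; open, the fingers measure 130 mm over their backs; the gripper's body (75 mm by 190 mm) begins 47 mm behind the grasp point.
Start: joints at [1.241, 0.434, 0.025, 1.573, -0.012, 1.134, -0.075], TCP at [0.141, -0.609, 0.227] pointing down, gripper open.
Joint ranges: [-2.62, 2.62], [-0.44, 2.09], [-1.27, 1.32], [0.08, 2.57], [-1.32, 4.46], [0.12, 2], [-2.74, 2.74]. Speed limits (rad/s): [2.22, 2.22, 3.01, 3.01, 3.14, 3.14, 3.14].

## Interface

Orientations are given as a rotation vector (axis times angle).
In Python, from cell import arm gives the robot as it stands.
- The arm moves only by the tool carry_out, never from a script. Its arguments are lists of equal length, an entry for each row: "claw": the finger opening in cm, from 0 to 9.18; "delta_pos": the shift along the tool's x, y, z in cm, a list of three; "angular": the turn, a rotation vector about the tool's x, y, z in rad, a list of three. In form: {"claw": [claw, ...], "delta_pos": [[dx, dy, dz], ...], "angular": [[ax, ay, az], ...]}. A call has 1 to 20 rows; each row shifts and turns the commanded pose from where the row before left it, along the tool's axes as they then stand; what a row does not reach is not made up. A row lasts 1/10 s, in which the tool goes at most 50 mm and 8.59 degrees, less where a joint would pass 70% of its speed; a pose out of reach is approached as far as the arm can. A call with a gripper value outside its range is refused whole. The fingers move at their own pace and stop on an object; "force" is the grip in N (left out, the last holds). Time passes only in rows, so rows that do not move let the fingers close. It gives the time, the measured TCP pose, the force, the opening and the grip force at its end, in the units of the state.
- arm.observe(): the state, without advancing time (a new reading comes with each control period).
- arm.get_image(name): name is "scene" or "top"; returns a dict with "frame" (384x512x3 uint8, red, green, blue), "mtx" (3x3 intrinsics, pixels), "dist" ([k1, k2, p1, p2, k3] as OpenCV has them; the pictures are not rectified), "T" (4x4, takes a point from camera to world coordinates). Camera axes: x right, y down, z forward; pixel columns grow to the right and rows downward; lengths in m; the calibration is good to about 2 mm. A picture is of the moment at which its call begins. There is no depth.
- arm.sign_off(): hands the job in; it is judged then, once.
Trained networks look in a picture, given as the dict that the camera call returned (one of the last four; its "shot" number tells which), for a name from the list of things; names that differ only in an ending like _2 or _b are one class to them, and where a whole thing is asked for, a point or a joint stands for the part that bears it (a point fixed in the world has none). Each returns a list of dicts, best first, with "conf" (0 to 1); they miss things now and then, are a little off and sometimes report something else, mostly with a low value. They report only what shows in the picture. A call takes as long as a camera call. They do not tell look-alikes from the thing itself.
- arm.look_for(label, picture): "centre" ([column, row] as shares, 0 to 1, of the picture: columns of its width, rows of its height, amid what is visible of it).
- arm.trace(label, picture): "region" (384x512 bool, what is visible of it) and "centre" ([column, row] as shares, 0 to 1, of the picture: columns of its width, rows of its height, amid what is visible of it).
- arm.place_of(label, picture): "centre" ([column, row] as shares, 0 to 1, of the picture: columns of its width, rows of its height: a listed point, or the origin of a listed thing).
The state is a dict: "clock": time; "joints": joint angles; "dq": joint speeds; "joint_efforts": joint torques, N m; "position": TCP position; "ee_rot": TCP orientation; "force": force on the tool from outside, world axes, zero at the start; "ft_torque": the same for the moment, N m; "width": opening from 0.0 (shut) to 1.0 (fully open); "gripper_force": force on a finger pad.
Only numpy, scipy, OpenCV 4.12 (cv2) and the standard library are available. Lean on these libraries where they do the work, as an engineer would, in place of code of your own. Each camera call takes 0.05 s, during which the arm holds its last target. There are 200 camera calls.

## Task

Set the sprung fence of the plywood guide jig to the larger feeler blade: hang the feeler in the gap with its handle down on the jig, let go, and slide the fence up until its shoe, left to itself, squeezes the blade with about 6 N (under 3 N is too loose, over 9 N too tight, and never over 16 N). Then draw the blade slowly straight up out of the gap, feeling that it drags, and hang it back in its slot in the rack, leaving the fence as set. Leave the small feeler, mallet, chisel and carved block where they are.

Things in the scene. Friction and masses are not known exactly. Their poses are not given: they have to be found in the camera images.
- jig: Guide jig fixed to the bench: plywood base 260 x 130 x 15 mm; at +x a fixed hardwood fence 40 mm thick, faced towards the gap with a shimmed plywood facing 116 mm long (y); at -x (robot's side) a sliding fence with a plywood shoe. Origin on the bench at mid-length under the nominal gap face of the facing. The gap runs along y between facing and shoe, open above and at both ends.
- gap_mouth (a point): Point on the nominal gap face of the fixed facing, at its upper edge (80 mm above the bench), mid-length; axes as the jig's. The facing is shimmed: its true face lies up to 3 mm to either side in x, differently each time, and is not measured. The middle of the gap lies about half the gap width towards -x of this point.
- fence (a joint): Nominal gap in m between the unpressed shoe and the nominal facing (the true gap is up to 3 mm more or less); starts 0.017 to 0.019, range 0 to 0.030. Moving the fence to the jig's +x closes it. It slides stiffly, about 10 N (dry friction), and stays where left, unless the shoe pushes it back with over 10 N.
- shoe_face (a point): Point on the sliding fence at mid-length, 80 mm above the bench, where the gap face of its shoe stands when free (it moves with the fence, not with the shoe). The shoe is a sprung plywood plate 106 mm long (y): no force when free, 4.5 N per mm pressed in along x, 6 mm at most, so sliding the fence on against a blade adds 4.5 N per mm. Friction on the blade about 0.5 to 0.7.
- fence_knob (a point): Grip point, 105 mm above the bench, of the sliding fence's knob: a dark upright wooden block 26 mm (x) x 30 mm (y) on the fence, 77 mm behind the shoe's free face, top 125 mm and foot 78 mm above the bench. Axes as the jig's. Gripped from above on its two y faces, it slides the fence either way.
- big_feeler: Larger feeler (loose, 0.11 to 0.18 kg): wooden handle 38 (x) x 52 (y) x 45 mm (z) above a steel blade (big_feeler_c0) 8 mm thick (x), 40 mm wide (y), 60 mm long. Origin mid-underside of the handle, z up. It hangs by the handle's underside on the edges of slot or gap, origin then 80 mm above the bench. Grip the handle by its two y ends, so as not to force the blade sideways in the gap.
- small_feeler: The smaller feeler in the rack's other slot, to be left alone (loose): handle 38 x 36 x 45 mm, blade 4 mm thick, 28 mm wide; otherwise like the larger.
- rack: Hardwood rack block fixed to the bench, 170 mm (x) x 90 mm (y) x 80 mm high, origin under its middle. Two slots open in the top at x = -42 mm and x = +42 mm, each 14 mm wide (x), 48 mm long (y), 72 mm deep. The two feelers hang in them, in either order, blades along y.
- mallet: Bystander: turned wooden carver's mallet standing on its head, 80 mm across, 217 mm high; origin under its middle.
- chisel: Bystander: chisel lying on the bench along its x, wooden handle 24 mm thick, 270 mm long overall.
- carving: Bystander: pale carved block 120 x 100 x 69 mm, origin under its middle.
Mind the look-alikes: they are no part of the job. Leave any turquoise or yellow look-alike of the rack alone.

How it is judged:
By the outcome, as a careful person would: the job done as asked, in the order asked, and still so for the second after the job is handed in, with the robot touching nothing.
It also fails if it takes over 72 s, if anything falls off the work surface, if the arm or the gripper's body presses on something with over 40 N, if the wrist force passes 120 N, or if a joint passes its speed limit or range.

## Working session

There is one attempt and no reset: what is moved stays moved. The work goes in short steps, Python scripts to look and compute and a tool call to move; the robot and the scene stay as the last step left them, time stands still between calls to the robot, and variables do not carry over. Pictures are saved under pics/ and viewed, at most 10 in all, crops included, and the job is handed in when it is done.

Besides the shell and the picture viewer there is one more tool, called after "Request:" as name(argument=value, ...) on one line, values as JSON. carry_out: Moves the arm, as the interface text tells. Its arguments: {"type":"object","properties":{"claw":{"type":"array","items":{"type":"number"}},"delta_pos":{"type":"array","items":{"type":"array","items":{"type":"number"}}},"angular":{"type":"array","items":{"type":"array","items":{"type":"number"}}},"force":{"type":"number"}},"required":["claw","delta_pos","angular"]}

```bash
ls; mkdir -p pics; cat > h.py <<'E'
import numpy as np, cv2
from cell import arm
def px(p,c): return np.array([c[0]*512,c[1]*384])
def ray(p,uv):
    n=cv2.undistortPoints(np.array([[uv]],float),p["mtx"],np.array(p["dist"],float))[0,0]
    T=np.array(p["T"]); d=T[:3,:3]@np.array([n[0],n[1],1.]); return T[:3,3],d/np.linalg.norm(d)
def atz(p,uv,z):
    o,d=ray(p,uv); return o+d*(z-o[2])/d[2]
def tri(a,b):
    A=np.zeros((3,3));r=np.zeros(3)
    for o,d in(a,b):
        M=np.eye(3)-np.outer(d,d);A+=M;r+=M@o
    x=np.linalg.solve(A,r); return x,[np.linalg.norm((np.eye(3)-np.outer(d,d))@(x-o)) for o,d in(a,b)]
def proj(p,X):
    T=np.linalg.inv(np.array(p["T"])); rv=cv2.Rodrigues(T[:3,:3])[0]
    return cv2.projectPoints(np.array(X,float).reshape(-1,1,3),rv,T[:3,3],p["mtx"],np.array(p["dist"],float))[0][:,0]
E
python3 - <<'E'
from h import *
P={n:arm.get_image(n) for n in("scene","top")}
cv2.imwrite("pics/a.png",cv2.cvtColor(np.vstack([cv2.resize(P["scene"]["frame"],(400,300)),cv2.resize(P["top"]["frame"],(400,300))]),cv2.COLOR_RGB2BGR))
cv2.imwrite("pics/top.png",cv2.cvtColor(P["top"]["frame"],cv2.COLOR_RGB2BGR))
cv2.imwrite("pics/scene.png",cv2.cvtColor(P["scene"]["frame"],cv2.COLOR_RGB2BGR))
for n,p in P.items():
  print(n,np.array(p["T"])[:3].round(3).tolist())
  for l in("jig","gap_mouth","shoe_face","fence_knob","big_feeler","small_feeler","rack","mallet","carving"):
    r=arm.place_of(l,p); print(l,[(px(p,d["centre"]).round(1).tolist(),round(d["conf"],2)) for d in r[:4]])
print(arm.observe())
E
```

```text
pics
scene [[0.618, 0.484, -0.62, 1.218], [0.786, -0.394, 0.476, -0.653], [-0.014, -0.782, -0.624, 0.783]]
jig [([325.9, 204.9], 0.97)]
gap_mouth [([329.1, 180.2], 0.55)]
shoe_face [([325.1, 185.2], 0.56)]
fence_knob [([303.6, 170.7], 0.57)]
big_feeler [([205.0, 206.5], 0.92), ([324.4, 186.3], 0.36), ([305.0, 166.1], 0.31)]
small_feeler [([221.7, 220.7], 0.5)]
rack [([154.9, 250.5], 0.91), ([168.1, 205.5], 0.78), ([221.1, 233.3], 0.74), ([80.5, 297.4], 0.62)]
mallet [([202.6, 299.3], 0.6)]
carving [([316.1, 262.0], 0.72), ([327.4, 182.6], 0.61)]
top [[0.072, -0.975, 0.209, 0.287], [-0.997, -0.071, 0.012, -0.138], [0.003, -0.209, -0.978, 1.22]]
jig [([190.0, 159.7], 0.77)]
gap_mouth [([183.9, 155.1], 0.82)]
shoe_face [([183.8, 158.9], 0.67)]
fence_knob [([183.5, 178.4], 0.67), ([188.7, 160.9], 0.67)]
big_feeler [([288.1, 207.2], 0.6)]
small_feeler [([289.4, 184.1], 0.75), ([333.0, 159.6], 0.38)]
rack [([286.7, 200.3], 0.81), ([406.3, 217.8], 0.76), ([294.9, 265.2], 0.66), ([337.8, 216.2], 0.6)]
mallet [([334.0, 158.3], 0.56), ([185.1, 155.9], 0.39)]
carving [([248.6, 128.5], 0.82)]
{'clock': 1.0, 'joints': array([ 1.24137842,  0.43448124,  0.02502433,  1.57321146, -0.0116066 ,
        1.13400545, -0.07507415]), 'dq': array([ 0.00110496, -0.00238905,  0.00045109,  0.00050402, -0.0001599 ,
        0.00023161, -0.00084711]), 'joint_efforts': array([ 1.98280782e-04, -6.67694235e+01,  9.84047391e-01, -3.14826751e+01,
       -6.06012577e-02,  3.28650861e-02,  6.29373358e-05]), 'position': array([ 0.14051191, -0.60900694,  0.22674935]), 'ee_rot': array([ 3.12138435e+00,  3.55385600e-01, -1.25792011e-05]), 'force': array([ 0.65021212, -1.20570291, -0.37818376]), 'ft_torque': array([-0.03568439,  0.01560254, -0.00451261]), 'gripper_force': 0.0, 'width': 0.9990577747060029}
```

View pics/scene.png

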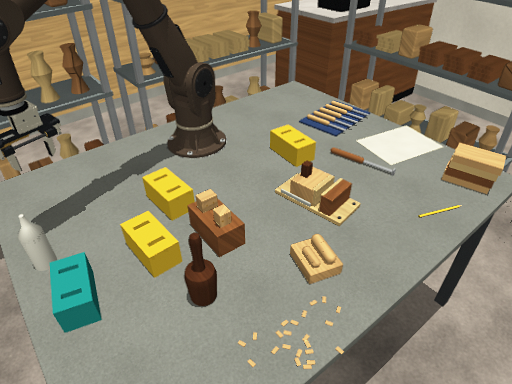

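View pics/top.png

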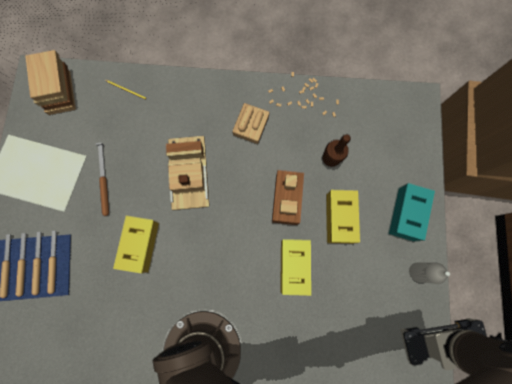

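The scene view shows the brown rack at (217,222) with two feelers, and the jig at (318,190). In the top view they are at (288,197) and (187,175). 

Candidates in the top view:
- **Rack:** brown at (288,197); look-alikes are yellow at (345,216), (296,267) and (135,244), and turquoise at (413,212). I choose the brown one.
- **Big feeler:** handle at (289,207) or (291,182). The wider one should be (289,207), so I'll check it in a crop.

```bash
python3 - <<'E'
from h import *
P={n:arm.get_image(n) for n in("scene","top")}
def crop(n,x,y,w,h): return cv2.resize(P[n]["frame"][y:y+h,x:x+w],(400,300),interpolation=cv2.INTER_CUBIC)
m=np.vstack([np.hstack([crop("top",248,167,80,60),crop("top",147,137,80,60)]),np.hstack([crop("scene",176,182,80,60),crop("scene",270,150,100,75)])])
cv2.imwrite("pics/b.png",cv2.cvtColor(m,cv2.COLOR_RGB2BGR))
for n,p in P.items():
  for l in("big_feeler","small_feeler","rack","fence_knob","jig"):
    for d in arm.trace(l,p)[:4]:
      r=d["region"].astype(np.uint8); q=cv2.minAreaRect(cv2.findNonZero(r)); print(n,l,round(d["conf"],2),px(p,d["centre"]).round(1),r.sum(),np.round(q[0],1),np.round(q[1],1),round(q[2],1))
a=P["scene"];b=P["top"]
for z,uv in((.105,(183.5,178.4)),(.08,(184,155.1)),(.08,(288.1,207.2)),(.08,(289.4,184.1)),(0,(286.7,200.3)),(0,(190,159.7))): print(uv,atz(b,uv,z).round(4))
for n,s,t in(("knob",(303.6,170.7),(183.5,178.4)),("mouth",(329.1,180.2),(183.9,155.1)),("shoe",(325.1,185.2),(183.8,158.9)),("big",(205,206.5),(288.1,207.2)),("small",(221.7,220.7),(289.4,184.1)),("rack",(221.1,233.3),(286.7,200.3)),("jig",(325.9,204.9),(190,159.7))):
  x,e=tri(ray(a,s),ray(b,t)); print(n,x.round(4),np.round(e,4))
E
```

```text
scene big_feeler 0.55 [204.6 199.3] 363 [206.6 200.2] [18.6 21.4] 66.8
scene small_feeler 0.72 [219.6 212.3] 339 [222.1 215.2] [21.  18.8] 63.4
scene rack 0.97 [290.3 147.1] 1275 [292. 144.] [51.1 30.9] 32.5
scene rack 0.89 [222.2 232.6] 1617 [216.8 223.4] [64.6 41.1] 48.2
scene rack 0.65 [151.8 240.9] 2433 [151.1 242.1] [67.7 41.4] 50.5
scene rack 0.63 [169.2 195.2] 1584 [168. 191.] [53.7 35.4] 45.0
scene fence_knob 0.85 [309.5 183.1] 1119 [310.4 183. ] [36.4 36. ] 32.5
scene jig 0.97 [317.3 193.7] 2799 [319.9 191.8] [80.7 44. ] 27.1
top big_feeler 0.78 [289.3 205.1] 226 [288.5 206.5] [13. 17.] 90.0
top small_feeler 0.63 [289.3 182.5] 157 [290.3 181.2] [11.7 14. ] 7.1
top rack 0.89 [296.9 265.9] 1624 [295.  267.5] [55. 30.] 90.0
top rack 0.88 [343.1 216.4] 1778 [341.9 216.8] [54.2 33.3] 88.2
top rack 0.8 [137. 247.] 1934 [135.7 244.8] [37.1 55.5] 11.3
top rack 0.7 [411.7 213.6] 1971 [411.3 212.4] [37.9 55.2] 13.0
top fence_knob 0.97 [183.6 173.4] 1122 [185.8 174.8] [33.1 35.3] 85.9
top fence_knob 0.37 [252.  126.2] 957 [250.3 122.9] [28.6 34.7] 21.3
top jig 0.42 [251.6 124.9] 995 [250.4 122.3] [30.3 34.9] 19.7
(183.5, 178.4) [0.5402 0.1023 0.105 ]
(184, 155.1) [0.6267 0.1152 0.08  ]
(288.1, 207.2) [ 0.4742 -0.2456  0.08  ]
(289.4, 184.1) [ 0.5522 -0.246   0.08  ]
(286.7, 200.3) [ 0.5116 -0.247   0.    ]
(190, 159.7) [0.6349 0.1094 0.    ]
knob [0.5382 0.0988 0.0955] [0.0067 0.0067]
mouth [0.624  0.1144 0.0949] [0.0027 0.0027]
shoe [0.615  0.1152 0.071 ] [0.0014 0.0014]
big [ 0.4726 -0.2479  0.0814] [0.0027 0.0027]
small [ 0.5523 -0.2461  0.0795] [0.0001 0.0001]
rack [ 0.5163 -0.24   -0.0026] [0.0084 0.0084]
jig [0.6336 0.1084 0.0037] [0.0003 0.0003]
```

View pics/b.png

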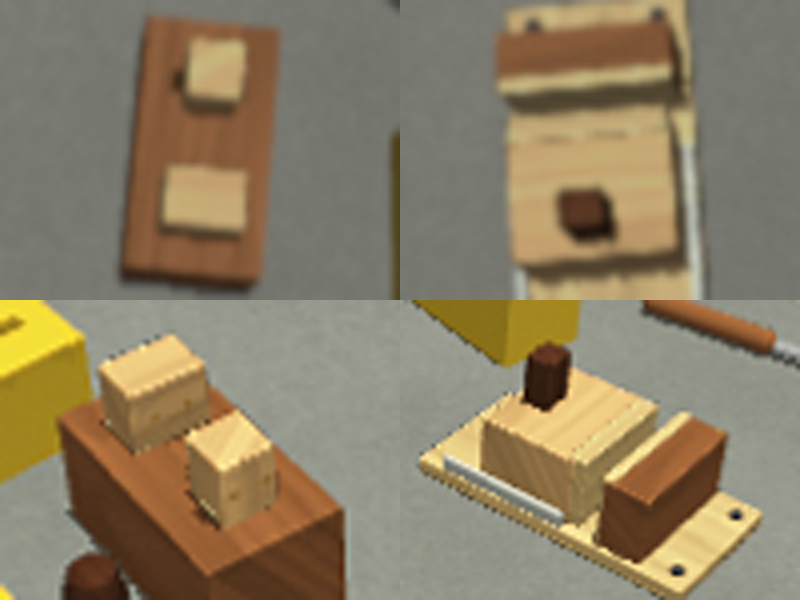

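The crop confirms it. In the top view the larger handle is the robot-side one at (289,207), the smaller is at (291,182), and the gap is at about (185,157). Next I fit the poses with silhouettes and a model overlay.

```bash
cat > fit.py <<'E'
from h import *
from scipy.optimize import minimize
P={n:arm.get_image(n) for n in("scene","top")}
def box(x0,x1,y0,y1,z0,z1): return np.array([[a,b,c] for a in(x0,x1) for b in(y0,y1) for c in(z0,z1)],float)
def W(q,X):
    c,s=np.cos(q[2]),np.sin(q[2]); return np.c_[q[0]+c*X[:,0]-s*X[:,1],q[1]+s*X[:,0]+c*X[:,1],X[:,2]]
def sil(p,parts,q,S=4):
    m=np.zeros((384*S,512*S),np.uint8)
    for X in parts: cv2.fillConvexPoly(m,cv2.convexHull(np.round((proj(p,W(q,X))+.5)*S).astype(np.int32)),1)
    return cv2.resize(m.astype(np.float32),(512,384),interpolation=cv2.INTER_AREA)
def mask(p,c,r):
    h=cv2.cvtColor(p["frame"],cv2.COLOR_RGB2HSV); m=((h[...,1]>60)).astype(np.uint8)
    z=np.zeros_like(m); cv2.circle(z,c,r,1,-1); m&=z
    return m.astype(np.float32)
def fit(parts,seg,q0,names=("scene","top")):
    f=lambda q:sum(np.abs(sil(P[n],parts,q)-seg[n]).sum() for n in names)
    r=min((minimize(f,q0,method="Nelder-Mead",options=dict(initial_simplex=np.array([q0]+[np.array(q0)+s*np.eye(3)[i]*[.01,.01,.1] for i in range(3)]),xatol=1e-4,fatol=.1)) for s in(1,-1)),key=lambda r:r.fun); return r.x,r.fun
E
cat > f2.py <<'E'
from fit import *
rack=[box(-.085,.085,-.045,.045,0,.08)]+[box(s*.042-.019,s*.042+.019,-w,w,.08,.125) for s,w in((-1,.026),(1,.018))]
seg={}
for n,p in P.items():
    m=np.zeros((384,512),np.float32)
    for l in("rack","big_feeler","small_feeler"):
        for d in arm.trace(l,p):
            if np.hypot(*(px(p,d["centre"])-((215,222) if n=="scene" else (289,195))))<30: m=np.maximum(m,d["region"])
    c=(217,222) if n=="scene" else (289,196)
    h=cv2.cvtColor(p["frame"],cv2.COLOR_RGB2HSV); z=np.zeros(m.shape,np.uint8); cv2.circle(z,c,48 if n=="scene" else 40,1,-1)
    k=((h[...,1]>75)&(h[...,0]<20)).astype(np.uint8)&z
    if n=="scene":
        k[234:,:][:, :206]=0   # mallet
    _,lab,st,_=cv2.connectedComponentsWithStats(k); k=(lab==1+st[1:,4].argmax()).astype(np.uint8)
    seg[n]=cv2.morphologyEx(k,cv2.MORPH_CLOSE,np.ones((5,5))).astype(np.float32)
    print(n,seg[n].sum(),m.sum())
for nm in(("scene","top"),("top",),("scene",)): print("rack",nm,fit(rack,seg,[.513,-.246,-.05],nm))
base=[box(-.17,.09,-.065,.065,0,.015)]
js={}
for n,p in P.items():
    k=np.zeros((384,512),np.float32)
    for d in arm.trace("jig",p)[:2]: 
        print(n,px(p,d["centre"]))
# dark knob and brown fence tops
for n,(x,y,w,h) in {"top":(147,127,80,90),"scene":(270,150,100,75)}.items():
    hs=cv2.cvtColor(P[n]["frame"],cv2.COLOR_RGB2HSV)[y:y+h,x:x+w]; print(n,"dark",[ (np.argwhere(hs[...,2]<t).mean(0)[::-1]+[x,y]).round(1) for t in(75,95)])
np.savez("seg.npz",**seg)
big=cv2.resize(P["top"]["frame"][130:215,150:225],(750,850),interpolation=cv2.INTER_CUBIC)[:600]
cv2.imwrite("pics/c.png",cv2.cvtColor(big,cv2.COLOR_RGB2BGR))
E
python3 f2.py
```

```text
scene 2197.0 2408.0
top 1451.0 1505.0
rack ('scene', 'top') (array([ 0.51411776, -0.245019  , -0.03460835]), np.float64(337.5))
rack ('top',) (array([ 0.51409516, -0.244588  , -0.03190459]), np.float64(74.4375))
rack ('scene',) (array([ 0.51453299, -0.24556986, -0.03312896]), np.float64(259.5))
scene [318.976 194.688]
scene [308.2752 183.2064]
top [189.5936 172.9152]
top dark [array([188.1, 177.2]), array([187.9, 172. ])]
scene dark [array([319.6, 168.7]), array([328.8, 188.1])]
```

View pics/c.png

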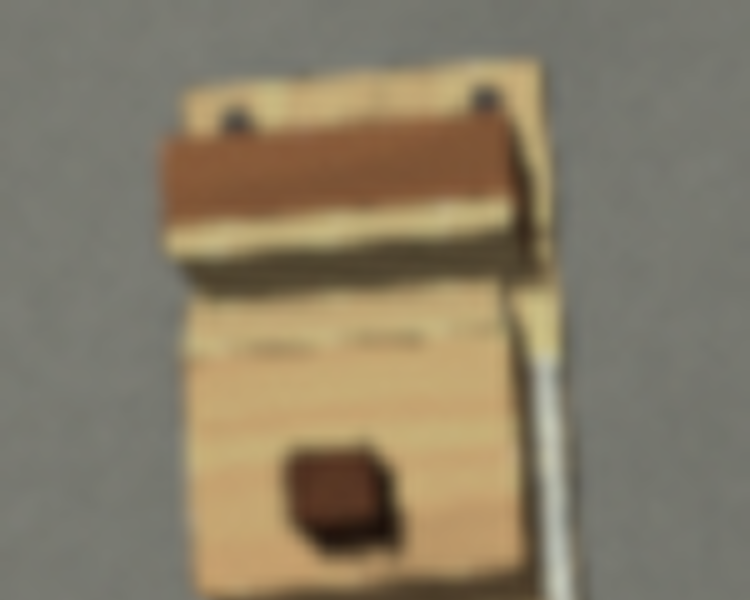

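The crop (10x, origin (150,130)) shows three things:
- The facing's front edge runs from about (165,252) to (512,225).
- The shoe's front edge runs from about (190,297) to (503,279).
- The knob top is centred at about (336,487).

I'll turn these into positions.

```bash
python3 - <<'E'
from h import *
p=arm.get_image("top"); s=arm.get_image("scene")
c=lambda u,v:((u+.5)/10-.5+150,(v+.5)/10-.5+130)
def A(u,v,z): return atz(p,c(u,v),z)
for n,a,b in(("facing",A(165,252,.08),A(512,225,.08)),("shoe",A(190,297,.08),A(503,279,.08)),("fencetopback",A(165,140,.08),A(505,118,.08))):
  d=a-b; print(n,a.round(4),b.round(4),((a+b)/2).round(4),np.hypot(*d[:2]).round(4),np.arctan2(-d[0],d[1]).round(4))
k=A(336,487,.125); print("knob",k, A(290,452,.125),A(372,448,.125))
print("scene pix knob",proj(s,[k]))
for i in("gap_mouth","shoe_face","fence_knob"):
  for q in(p,s):
    r=arm.place_of(i,q)
    if r: print(i,atz(q,px(q,r[0]["centre"]),.105 if i=="fence_knob" else .08).round(4),r[0]["conf"])
st=arm.observe(); R=cv2.Rodrigues(st["ee_rot"])[0]; print(R.round(3))
E
```

```text
facing [0.6234 0.1757 0.08  ] [0.6416 0.0598 0.08  ] [0.6325 0.1178 0.08  ] 0.1173 0.1558
shoe [0.6083 0.1654 0.08  ] [0.6224 0.0609 0.08  ] [0.6153 0.1131 0.08  ] 0.1054 0.1341
fencetopback [0.6629 0.1806 0.08  ] [0.6794 0.0661 0.08  ] [0.6712 0.1233 0.08  ] 0.1156 0.1429
knob [0.53604279 0.09917762 0.125     ] [0.54646353 0.11518388 0.125     ] [0.54970964 0.08912446 0.125     ]
scene pix knob [[305.89487501 162.25909879]]
gap_mouth [0.6266 0.1254 0.08  ] 0.81
gap_mouth [0.6254 0.1174 0.08  ] 0.72
shoe_face [0.6139 0.1066 0.08  ] 0.64
shoe_face [0.6144 0.1028 0.08  ] 0.86
fence_knob [0.54  0.101 0.105] 0.86
fence_knob [0.529  0.1033 0.105 ] 0.56
[[ 0.974  0.225  0.   ]
 [ 0.225 -0.974 -0.   ]
 [ 0.     0.    -1.   ]]
```

```bash
cat > go.py <<'E'
import sys; from h import *
def Rt(a): c,s=np.cos(a),np.sin(a); return np.array([[c,s,0],[s,-c,0],[0,0,-1.]])
def need(x,y,z,yaw):
    o=arm.observe(); R=cv2.Rodrigues(np.array(o["ee_rot"]))[0]; T=Rt(yaw)
    print("t",round(o["clock"],2),"pos",o["position"].round(4),"F",o["force"].round(2),"w",round(o["width"]*9.18,2),"g",round(o["gripper_force"],1))
    print("turn",cv2.Rodrigues(R.T@T)[0].ravel().round(4),"then cm",(100*T.T@(np.array([x,y,z])-o["position"])).round(2))
if __name__=="__main__": need(*map(float,sys.argv[1:]))
E
python3 go.py .4721 -.2436 .087 -.033; python3 - <<'E'
from h import *
s=arm.get_image("scene");t=arm.get_image("top")
for l in("mallet","chisel","carving"):
  for p in(s,t):
    r=arm.place_of(l,p)
    if r: print(l,atz(p,px(p,r[0]["centre"]),0.).round(3),r[0]["conf"])
E
```

```text
t 2.5 pos [ 0.1405 -0.609   0.2267] F [-0.12 -0.3   0.4 ] w 9.16 g 0.0
turn [ 0.     -0.      0.2597] then cm [ 31.93 -37.61  13.97]
mallet [ 0.687 -0.407  0.   ] 0.95
mallet [ 0.671 -0.406  0.   ] 0.86
chisel [0.491 0.381 0.   ] 0.8
chisel [0.479 0.402 0.   ] 0.61
carving [ 0.786 -0.097  0.   ] 0.62
carving [ 0.784 -0.094  0.   ] 0.77
```

Request:
carry_out(claw=[9.1,9.1,9.1,9.1,9.1,9.1,9.1,9.1,9.1,9.1,9.1,9.1,9.1,9.1,9.1,9.1,9.1,9.1,9.1,9.1], delta_pos=[[0,0,0],[0,0,0],[1.2,-1.4,0],[2,-2.4,0],[2.2,-2.6,0],[2.2,-2.6,0],[2.2,-2.6,0],[2.2,-2.6,0],[2.2,-2.6,0],[2.2,-2.6,0],[2.2,-2.6,0],[2.2,-2.6,0],[2.2,-2.6,0.5],[2.2,-2.6,1],[2.2,-2.6,1],[2.2,-2.6,1],[1.5,-1.7,1],[0.72,-0.7,1],[0.1,-0.2,0.5],[0,0,0]], angular=[[0,0,0.13],[0,0,0.13],[0,0,0],[0,0,0],[0,0,0],[0,0,0],[0,0,0],[0,0,0],[0,0,0],[0,0,0],[0,0,0],[0,0,0],[0,0,0],[0,0,0],[0,0,0],[0,0,0],[0,0,0],[0,0,0],[0,0,0],[0,0,0]])

```text
clock: 4.9
position: [0.471, -0.2441, 0.166]
ee_rot: [-3.141, 0.052, 0.003]
force: [-0.6, -0.3, 1.0]
width: 0.992
gripper_force: 0.0
```

```bash
python3 go.py .4721 -.2436 .087 -.033
```

```text
t 4.9 pos [ 0.471  -0.2441  0.166 ] F [-0.61 -0.26  1.  ] w 9.11 g 0.0
turn [-0.0001  0.0018  0.0002] then cm [ 0.11 -0.05  7.9 ]
```

Request:
carry_out(claw=[9.1,9.1,9.1,9.1,9.1,5,5,5,5,5,5,5,5], delta_pos=[[0.1,0,2],[0,0,2.2],[0,0,2.2],[0,0,1.3],[0,0,0.2],[0,0,0],[0,0,0],[0,0,0],[0,0,0],[0,0,0],[0,0,0],[0,0,0],[0,0,0]], angular=[[0,0.0018,0],[0,0,0],[0,0,0],[0,0,0],[0,0,0],[0,0,0],[0,0,0],[0,0,0],[0,0,0],[0,0,0],[0,0,0],[0,0,0],[0,0,0]], force=25)

```text
clock: 6.2
position: [0.4733, -0.2439, 0.088]
ee_rot: [3.141, -0.052, 0.003]
force: [-0.3, 0.5, 5.0]
width: 0.565
gripper_force: 25.0
```

```bash
python3 go.py .4721 -.2436 .087 -.033
```

```text
t 6.2 pos [ 0.4733 -0.2439  0.088 ] F [-0.34  0.48  5.05] w 5.19 g 25.0
turn [ 0.0001 -0.0021 -0.0002] then cm [-0.12 -0.02  0.1 ]
```

Request:
carry_out(claw=[5,5,5,5,5,5,5,5], delta_pos=[[0,0,-0.5],[0,0,-1],[0,0,-2],[0,0,-2.5],[0,0,-2.5],[0,0,-2.5],[0,0,-1.5],[0,0,0]], angular=[[0,0,0],[0,0,0],[0,0,0],[0,0,0],[0,0,0],[0,0,0],[0,0,0],[0,0,0]])

```text
clock: 7.0
position: [0.4742, -0.2444, 0.2154]
ee_rot: [3.139, -0.052, 0.01]
force: [1.1, -0.3, -0.7]
width: 0.566
gripper_force: 25.0
```

```bash
python3 go.py .624 .1152 .215 .145
```

```text
t 7.0 pos [ 0.4742 -0.2444  0.2154] F [ 1.09 -0.28 -0.69] w 5.19 g 25.0
turn [ 0.0022 -0.0059 -0.1783] then cm [ 20.02 -33.41   0.04]
```

Request:
carry_out(claw=[5,5,5,5,5,5,5,5,5,5,5,5,5,5,5,5,5,5,5], delta_pos=[[0,0,0],[0,0,0],[0.5,-0.9,0],[1,-1.7,0],[1.4,-2.4,0],[1.7,-2.8,0],[1.7,-2.8,0],[1.7,-2.8,0],[1.7,-2.8,0],[1.7,-2.8,0],[1.7,-2.8,0],[1.7,-2.8,0],[1.7,-2.8,0],[1.4,-2.3,0],[1,-1.7,0],[0.6,-1,0],[0.2,-0.2,0],[0,0,0],[0,0,0]], angular=[[0.002,-0.002,-0.09],[0,0,-0.088],[0,0,0],[0,0,0],[0,0,0],[0,0,0],[0,0,0],[0,0,0],[0,0,0],[0,0,0],[0,0,0],[0,0,0],[0,0,0],[0,0,0],[0,0,0],[0,0,0],[0,0,0],[0,0,0],[0,0,0]])

```text
clock: 8.9
position: [0.6207, 0.1054, 0.2133]
ee_rot: [-3.133, -0.224, 0.001]
force: [0.3, 0.6, -2.7]
width: 0.56
gripper_force: 25.0
```

```bash
python3 go.py .624 .1152 .215 .145; python3 - <<'E'
from h import *
o=arm.observe();R=cv2.Rodrigues(o["ee_rot"])[0]
s=arm.get_image("scene")
# expected big feeler blade corners if origin is 8 mm 'above' nothing: TCP-8mm down
X=[o["position"]+R@np.array([a,b,c]) for a,b,c in((0,0,.008),(0.004,.02,.068),(0.004,-.02,.068),(-.004,.02,.068),(-.004,-.02,.068),(0,-.02,.008))]
q=proj(s,X); print(q.round(1))
im=s["frame"][110:215,255:395]; im=cv2.resize(im,(800,600),interpolation=cv2.INTER_CUBIC)
for u in q: cv2.circle(im,tuple(int(v) for v in ((u-[255,110])*800/140+2.4)),3,(255,0,0),-1)
cv2.imwrite("pics/d.png",cv2.cvtColor(im,cv2.COLOR_RGB2BGR))
E
```

```text
t 8.9 pos [0.6207 0.1054 0.2133] F [ 0.28  0.57 -2.69] w 5.14 g 25.0
turn [-0.001   0.0003 -0.0025] then cm [ 0.46 -0.92 -0.17]
[[329.7 151. ]
 [324.8 171. ]
 [332.2 165.6]
 [322.6 170. ]
 [330.  164.6]
 [333.4 148.5]]
```

View pics/d.png

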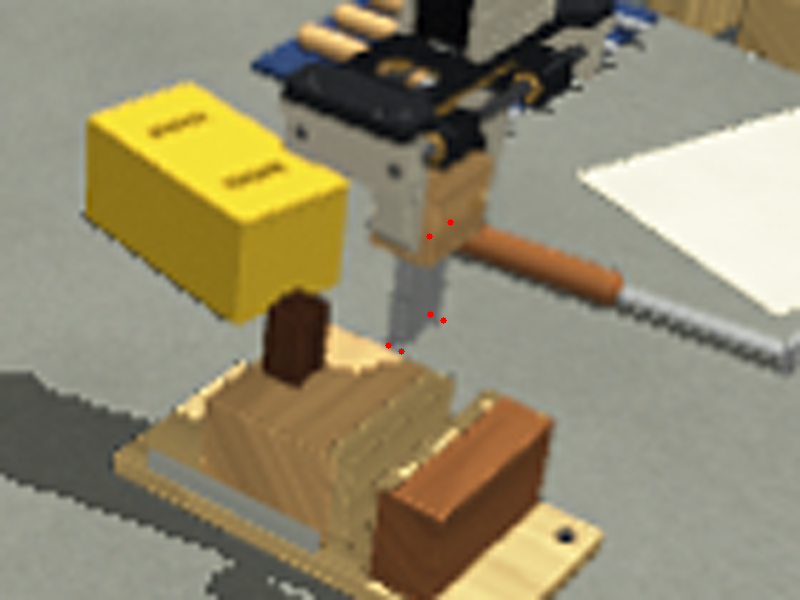

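The blade hangs straight in the gripper, its lower end near (410,340) in the crop, and it is not yet over the gap. I align it first.

Request:
carry_out(claw=[5,5,5,5,5], delta_pos=[[0.26,-0.5,0],[0.2,-0.4,0],[0,0,1],[0,0,1],[0,0,0]], angular=[[0,0,-0.0025],[0,0,0],[0,0,0],[0,0,0],[0,0,0]])

```text
clock: 9.45
position: [0.6228, 0.1162, 0.191]
ee_rot: [-3.132, -0.231, 0.006]
force: [0.6, -0.5, -1.2]
width: 0.568
gripper_force: 25.0
```

```bash
python3 go.py .624 .1152 .088 .145; python3 - <<'E'
from h import *
s=arm.get_image("scene");t=arm.get_image("top")
a=cv2.resize(s["frame"][125:200,290:365],(600,600),interpolation=cv2.INTER_CUBIC)
cv2.imwrite("pics/e.png",cv2.cvtColor(a,cv2.COLOR_RGB2BGR))
E
```

```text
t 9.45 pos [0.6228 0.1162 0.191 ] F [ 0.64 -0.45 -1.22] w 5.21 g 25.0
turn [-0.0014  0.0036  0.0022] then cm [ 0.1   0.11 10.3 ]
```

View pics/e.png

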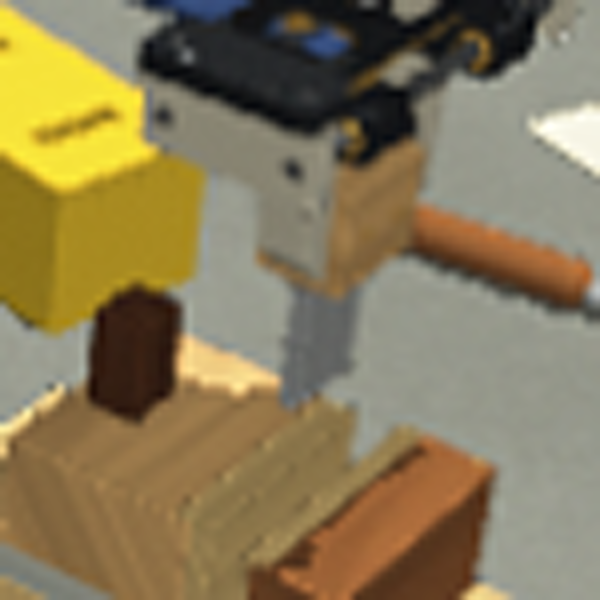

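Blade bottom is at about crop (320,390), in line above the gap, which runs between (190,510)–(350,405) and (255,560)–(410,430). I lower it gently and watch the force.

Request:
carry_out(claw=[5,5,5,5,5,5,5,5,5,5], delta_pos=[[0.1,0,1],[0,0,1],[0,0,1],[0,0,0.8],[0,0,0.5],[0,0,0.4],[0,0,0.4],[0,0,0.4],[0,0,0],[0,0,0]], angular=[[0,0.003,0.002],[0,0,0],[0,0,0],[0,0,0],[0,0,0],[0,0,0],[0,0,0],[0,0,0],[0,0,0],[0,0,0]])

```text
clock: 10.55
position: [0.6252, 0.117, 0.1385]
ee_rot: [-3.131, -0.228, -0.005]
force: [0.4, 0.2, -1.2]
width: 0.568
gripper_force: 25.0
```

```bash
python3 go.py .624 .1152 .088 .145; python3 - <<'E'
from h import *
s=arm.get_image("scene");t=arm.get_image("top")
a=cv2.resize(s["frame"][135:195,290:350],(600,600),interpolation=cv2.INTER_CUBIC)
cv2.imwrite("pics/f.png",cv2.cvtColor(a,cv2.COLOR_RGB2BGR))
E
```

```text
t 10.55 pos [0.6252 0.117  0.1385] F [ 0.42  0.23 -1.17] w 5.22 g 25.0
turn [-0.0019 -0.0031  0.0002] then cm [-0.15  0.16  5.05]
```

View pics/f.png

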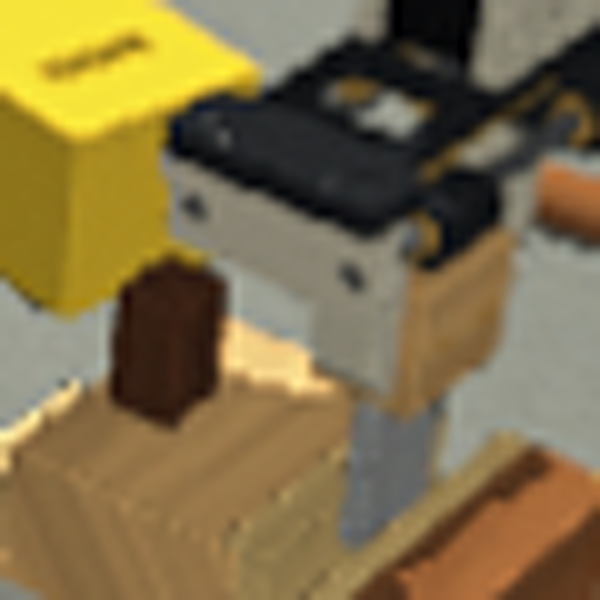

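The blade's tip has entered the gap behind the facing (crop about (360,530)) with no contact force. I carry on down.

Request:
carry_out(claw=[5,5,5,5,5,5,5,5,5,5,5], delta_pos=[[-0.1,0.1,0.5],[0,0,0.6],[0,0,0.7],[0,0,0.7],[0,0,0.7],[0,0,0.7],[0,0,0.5],[0,0,0.3],[0,0,0.15],[0,0,0],[0,0,0]], angular=[[0,0,0],[0,0,0],[0,0,0],[0,0,0],[0,0,0],[0,0,0],[0,0,0],[0,0,0],[0,0,0],[0,0,0],[0,0,0]])

```text
clock: 11.75
position: [0.6247, 0.1161, 0.0901]
ee_rot: [-3.131, -0.228, -0.005]
force: [0.2, -0.8, 0.1]
width: 0.563
gripper_force: 25.0
```

```bash
python3 go.py .624 .1152 .088 .145
```

```text
t 11.75 pos [0.6247 0.1161 0.0901] F [ 0.15 -0.76  0.08] w 5.17 g 25.0
turn [-0.0019 -0.0036  0.0002] then cm [-0.08  0.07  0.21]
```

Request:
carry_out(claw=[5,5,5,9.1,9.1,9.1,9.1,9.1,9.1,9.1,9.1,9.1,9.1,9.1], delta_pos=[[0,0,0.1],[0,0,0.05],[0,0,0],[0,0,0],[0,0,0],[0,0,0],[0,0,0],[0,0,-0.5],[0,0,-1.5],[0,0,-2.5],[0,0,-2.5],[0,0,-1.5],[0,0,-0.3],[0,0,0]], angular=[[0,0,0],[0,0,0],[0,0,0],[0,0,0],[0,0,0],[0,0,0],[0,0,0],[0,0,0],[0,0,0],[0,0,0],[0,0,0],[0,0,0],[0,0,0],[0,0,0]])

```text
clock: 13.15
position: [0.6246, 0.1159, 0.1774]
ee_rot: [-3.131, -0.228, -0.007]
force: [0.0, 0.3, -0.6]
width: 0.992
gripper_force: 0.0
```

```bash
python3 go.py .538 .101 .087 .145; python3 - <<'E'
from h import *
s=arm.get_image("scene")
for p in (s,arm.get_image("top")):
  for l in("big_feeler","fence_knob"):
    for d in arm.place_of(l,p)[:2]: print(l,atz(p,px(p,d["centre"]),.08 if l[0]=="b" else .105).round(4),d["conf"])
E
```

```text
t 13.15 pos [0.6246 0.1159 0.1774] F [ 0.05  0.26 -0.59] w 9.11 g 0.0
turn [-0.0019 -0.0047  0.0002] then cm [-8.79  0.22  9.04]
big_feeler [0.617  0.1035 0.08  ] 0.87
fence_knob [0.7215 0.0044 0.105 ] 0.72
fence_knob [0.5321 0.0915 0.105 ] 0.66
big_feeler [0.6339 0.113  0.08  ] 0.39
fence_knob [0.5452 0.0987 0.105 ] 0.92
```

Request:
carry_out(claw=[9.1,9.1,9.1,9.1,9.1,9.1,9.1,9.1,9.1,9.1,9.1,2.5,2.5,2.5,2.5,2.5,2.5,2.5,2.5,2.5], delta_pos=[[-1.5,0,0],[-2.5,0.1,0],[-2.8,0.1,0],[-1.5,0,0],[-0.5,0,1],[0,0,2],[0,0,2.2],[0,0,2.2],[0,0,1],[0,0,0.4],[0,0,0],[0,0,0],[0,0,0],[0,0,0],[0,0,0],[0,0,0],[0,0,0],[0,0,0],[0,0,0],[0,0,0]], angular=[[-0.002,-0.004,0],[0,0,0],[0,0,0],[0,0,0],[0,0,0],[0,0,0],[0,0,0],[0,0,0],[0,0,0],[0,0,0],[0,0,0],[0,0,0],[0,0,0],[0,0,0],[0,0,0],[0,0,0],[0,0,0],[0,0,0],[0,0,0],[0,0,0]], force=40)

```text
clock: 15.45
position: [0.5373, 0.1017, 0.0884]
ee_rot: [-3.133, -0.23, 0.001]
force: [-0.1, 1.5, -0.5]
width: 0.326
gripper_force: 39.9
```

```bash
python3 go.py .538 .101 .087 .145; python3 - <<'E'
from h import *
s=arm.get_image("scene")
a=cv2.resize(s["frame"][135:210,280:380],(800,600),interpolation=cv2.INTER_CUBIC)
cv2.imwrite("pics/g.png",cv2.cvtColor(a,cv2.COLOR_RGB2BGR))
E
```

```text
t 15.45 pos [0.5373 0.1017 0.0884] F [-0.1   1.5  -0.47] w 3.0 g 39.9
turn [-0.0004  0.0009  0.0014] then cm [0.06 0.08 0.14]
```

View pics/g.png

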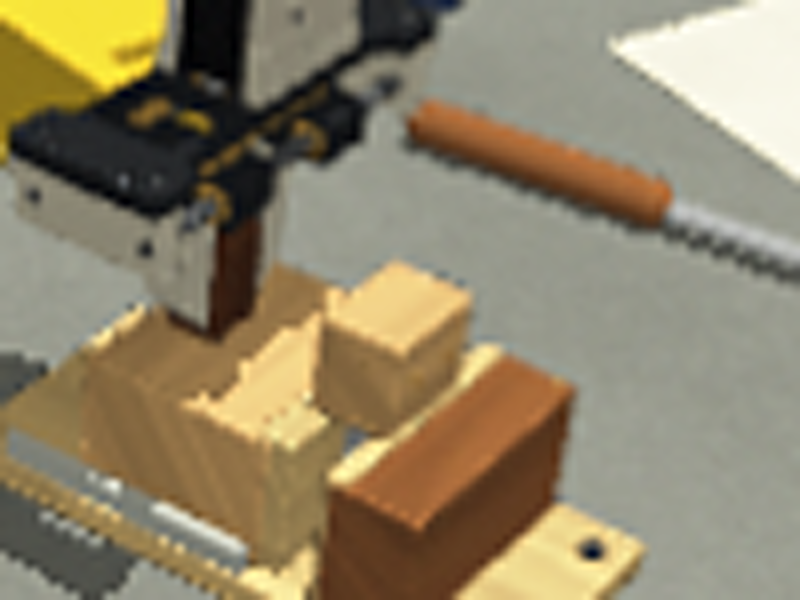

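The feeler hangs in the gap (handle at crop (400,350)) and the fingers hold the knob (crop (230,290)). Now I slide the fence slowly.

Request:
carry_out(claw=[2.5,2.5,2.5,2.5,2.5,2.5,2.5,2.5,2.5], delta_pos=[[0.05,0,0],[0.1,0,0],[0.1,0,0],[0.1,0,0],[0.05,0,0],[0.05,0,0],[0.03,0,0],[0.02,0,0],[0,0,0]], angular=[[0,0,0],[0,0,0],[0,0,0],[0,0,0],[0,0,0],[0,0,0],[0,0,0],[0,0,0],[0,0,0]])

```text
clock: 16.4
position: [0.54, 0.1021, 0.0884]
ee_rot: [3.133, 0.23, -0.008]
force: [-10.1, 2.1, 8.6]
width: 0.328
gripper_force: 40.0
```

```bash
cat > rd.py <<'E'
from h import *
u=np.array([np.cos(.145),np.sin(.145),0]);F=[];X=[]
for i in range(8):
    arm.get_image("top");o=arm.observe();F.append(o["force"]@u);X.append(1e3*(o["position"]@u))
print("t",round(o["clock"],2),"F",np.mean(F).round(2),np.std(F).round(2),"x mm",np.mean(X).round(2),np.std(X).round(2),o["force"].round(1),"w",round(o["width"]*9.18,2))
E
python3 rd.py
```

```text
t 16.8 F -10.02 0.27 x mm 549.08 0.02 [-10.4   1.8   9.3] w 2.94
```

Request:
carry_out(claw=[2.5,2.5,2.5,2.5,2.5,2.5,2.5,2.5,2.5], delta_pos=[[0.06,0,0],[0.06,0,0],[0.06,0,0],[0.06,0,0],[0.06,0,0],[0.05,0,0],[0.03,0,0],[0.02,0,0],[0,0,0]], angular=[[0,0,0],[0,0,0],[0,0,0],[0,0,0],[0,0,0],[0,0,0],[0,0,0],[0,0,0],[0,0,0]])

```text
clock: 17.7
position: [0.544, 0.1027, 0.0884]
ee_rot: [3.133, 0.23, -0.008]
force: [-11.1, 2.2, 9.1]
width: 0.328
gripper_force: 39.9
```

```bash
python3 rd.py
```

```text
t 18.1 F -10.57 0.84 x mm 553.04 0.01 [-11.    1.    8.7] w 2.96
```

Request:
carry_out(claw=[2.5,2.5,2.5,2.5,2.5], delta_pos=[[0.05,0,0],[0.05,0,0],[0.05,0,0],[0.03,0,0],[0,0,0]], angular=[[0,0,0],[0,0,0],[0,0,0],[0,0,0],[0,0,0]])

```text
clock: 18.6
position: [0.5457, 0.103, 0.0883]
ee_rot: [3.133, 0.23, -0.008]
force: [-10.9, 1.9, 9.7]
width: 0.324
gripper_force: 39.9
```

```bash
python3 rd.py
```

```text
t 19.0 F -10.02 0.41 x mm 554.86 0.01 [-9.9  1.1 10. ] w 3.0
```

Request:
carry_out(claw=[2.5,2.5,2.5,2.5], delta_pos=[[0.04,0,0],[0.04,0,0],[0.02,0,0],[0,0,0]], angular=[[0,0,0],[0,0,0],[0,0,0],[0,0,0]])

```text
clock: 19.4
position: [0.5467, 0.1032, 0.0883]
ee_rot: [3.133, 0.23, -0.008]
force: [-10.9, 2.4, 9.0]
width: 0.329
gripper_force: 39.9
```

```bash
python3 rd.py
```

```text
t 19.8 F -10.03 0.42 x mm 555.83 0.02 [-10.4   2.    9.5] w 3.01
```

Request:
carry_out(claw=[2.5,2.5,2.5,2.5], delta_pos=[[0.04,0,0],[0.03,0,0],[0,0,0],[0,0,0]], angular=[[0,0,0],[0,0,0],[0,0,0],[0,0,0]])

```text
clock: 20.2
position: [0.5473, 0.1033, 0.0884]
ee_rot: [3.133, 0.23, -0.008]
force: [-9.7, 1.7, 10.2]
width: 0.325
gripper_force: 39.9
```

Request:
carry_out(claw=[2.5,2.5,2.5,2.5], delta_pos=[[0.04,0,0],[0.03,0,0],[0,0,0],[0,0,0]], angular=[[0,0,0],[0,0,0],[0,0,0],[0,0,0]])

```text
clock: 20.6
position: [0.5478, 0.1034, 0.0883]
ee_rot: [3.133, 0.23, -0.008]
force: [-12.0, 0.1, 11.5]
width: 0.328
gripper_force: 39.9
```

```bash
python3 rd.py
```

```text
t 21.0 F -11.31 0.5 x mm 556.98 0.02 [-12.    1.7  10.3] w 2.98
```

Request:
carry_out(claw=[2.5,2.5,2.5,2.5], delta_pos=[[0.04,0,0],[0.04,0,0],[0,0,0],[0,0,0]], angular=[[0,0,0],[0,0,0],[0,0,0],[0,0,0]])

```text
clock: 21.4
position: [0.5482, 0.1035, 0.0883]
ee_rot: [3.133, 0.23, -0.009]
force: [-13.2, 1.4, 11.1]
width: 0.323
gripper_force: 39.9
```

```bash
python3 rd.py
```

```text
t 21.8 F -12.79 0.49 x mm 557.38 0.02 [-13.7   1.   12.6] w 2.98
```

Request:
carry_out(claw=[2.5,2.5,2.5,2.5,2.5], delta_pos=[[0.04,0,0],[0.04,0,0],[0.05,0,0],[0,0,0],[0,0,0]], angular=[[0,0,0],[0,0,0],[0,0,0],[0,0,0],[0,0,0]])

```text
clock: 22.3
position: [0.5488, 0.1036, 0.0884]
ee_rot: [3.132, 0.23, -0.011]
force: [-14.7, 1.5, 14.6]
width: 0.325
gripper_force: 39.9
```

```bash
python3 rd.py
```

```text
t 22.7 F -15.73 0.39 x mm 558.03 0.02 [-16.3  -0.   14.9] w 2.97
```

Contact came at about 556.7 mm. The fence has gone 1.33 mm past it, which agrees with a rise of 5.6 N over the sliding friction. I relax the push and let go.

Request:
carry_out(claw=[2.5,2.5,2.5,2.5], delta_pos=[[-0.1,0,0],[-0.1,0,0],[0,0,0],[0,0,0]], angular=[[0,0,0],[0,0,0],[0,0,0],[0,0,0]])

```text
clock: 23.1
position: [0.5488, 0.1036, 0.0884]
ee_rot: [3.133, 0.23, -0.006]
force: [-6.3, 2.2, 6.0]
width: 0.329
gripper_force: 39.9
```

```bash
python3 rd.py
```

```text
t 23.5 F -7.18 0.44 x mm 558.06 0.03 [-8.3  2.8  5.2] w 2.97
```

Request:
carry_out(claw=[4,6,9.1,9.1,9.1,9.1,9.1,9.1,9.1,9.1,9.1,9.1], delta_pos=[[0,0,0],[0,0,0],[0,0,0],[0,0,0],[0,0,0],[0,0,-0.5],[0,0,-1.5],[0,0,-2.5],[0,0,-2.5],[0,0,-1.5],[0,0,-0.3],[0,0,0]], angular=[[0,0,0],[0,0,0],[0,0,0],[0,0,0],[0,0,0],[0,0,0],[0,0,0],[0,0,0],[0,0,0],[0,0,0],[0,0,0],[0,0,0]])

```text
clock: 24.7
position: [0.5508, 0.103, 0.1767]
ee_rot: [3.133, 0.228, 0.0]
force: [-0.2, -0.5, -1.0]
width: 0.993
gripper_force: 0.0
```

```bash
python3 go.py .629 .1167 .088 .145; python3 rd.py;  python3 - <<'E'
from h import *
a=arm.get_image("scene");t=arm.get_image("top")
A=lambda p,x,y,w,h:cv2.resize(p["frame"][y:y+h,x:x+w],(400,400),interpolation=cv2.INTER_CUBIC)
cv2.imwrite("pics/i.png",cv2.cvtColor(np.hstack([A(a,290,140,65,65),A(t,155,130,60,60)]),cv2.COLOR_RGB2BGR))
E
```

```text
t 24.7 pos [0.5508 0.103  0.1767] F [-0.18 -0.51 -1.01] w 9.12 g 0.0
turn [ 0.0002 -0.      0.0001] then cm [ 7.93 -0.23  8.87]
t 25.1 F -0.0 0.49 x mm 559.27 0.16 [ 0.5 -0.5 -0.5] w 9.14
```

View pics/i.png

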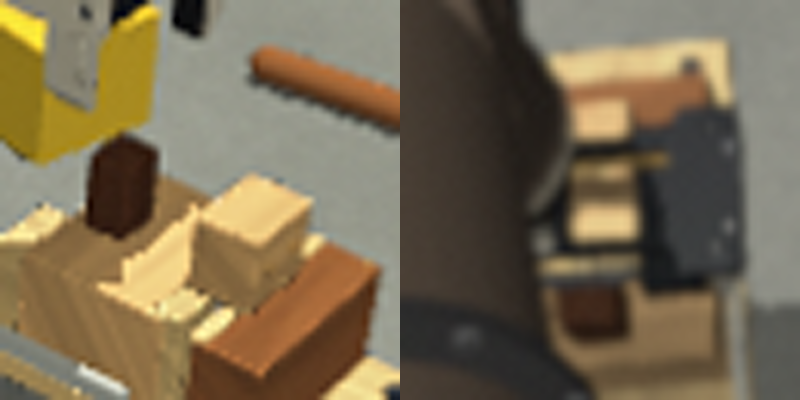

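The feeler sits square between the fences (left panel (250,240)). I go back to its handle and grip it by the y ends.

Request:
carry_out(claw=[9.1,9.1,9.1,9.1,9.1,9.1,9.1,9.1,9.1,9.1,9.1,5,5,5,5,5,5,5,5], delta_pos=[[1,0,0],[2,-0.1,0],[2.4,-0.13,0],[1.7,0,0],[0.8,0,0.5],[0.03,0,2],[0,0,2.2],[0,0,2.2],[0,0,1.5],[0,0,0.45],[0,0,0],[0,0,0],[0,0,0],[0,0,0],[0,0,0],[0,0,0],[0,0,0],[0,0,0],[0,0,0]], angular=[[0,0,0],[0,0,0],[0,0,0],[0,0,0],[0,0,0],[0,0,0],[0,0,0],[0,0,0],[0,0,0],[0,0,0],[0,0,0],[0,0,0],[0,0,0],[0,0,0],[0,0,0],[0,0,0],[0,0,0],[0,0,0],[0,0,0]], force=35)

```text
clock: 27.1
position: [0.6288, 0.1168, 0.088]
ee_rot: [3.133, 0.228, -0.001]
force: [-0.7, 0.6, 3.5]
width: 0.567
gripper_force: 34.9
```

```bash
python3 rd.py; python3 go.py .629 .1167 .088 .145
```

```text
t 27.5 F -0.92 0.19 x mm 639.04 0.01 [-0.8 -0.1  4.2] w 5.19
t 27.5 pos [0.6288 0.1168 0.088 ] F [-0.82 -0.14  4.21] w 5.19 g 34.9
turn [0.0001 0.0007 0.0003] then cm [ 0.02  0.01 -0.  ]
```

Request:
carry_out(claw=[5,5,5,5,5,5,5,5,5,5], delta_pos=[[0,0,-0.1],[0,0,-0.15],[0,0,-0.15],[0,0,-0.15],[0,0,-0.15],[0,0,-0.15],[0,0,-0.15],[0,0,-0.15],[0,0,-0.15],[0,0,-0.15]], angular=[[0,0,0],[0,0,0],[0,0,0],[0,0,0],[0,0,0],[0,0,0],[0,0,0],[0,0,0],[0,0,0],[0,0,0]])

```text
clock: 28.5
position: [0.6287, 0.1167, 0.1024]
ee_rot: [3.133, 0.228, -0.002]
force: [1.9, 1.2, -5.8]
width: 0.562
gripper_force: 34.9
```

Request:
carry_out(claw=[5,5,5,5,5,5,5,5,5,5], delta_pos=[[0,0,-0.15],[0,0,-0.15],[0,0,-0.15],[0,0,-0.15],[0,0,-0.15],[0,0,-0.15],[0,0,-0.15],[0,0,-0.15],[0,0,-0.15],[0,0,-0.15]], angular=[[0,0,0],[0,0,0],[0,0,0],[0,0,0],[0,0,0],[0,0,0],[0,0,0],[0,0,0],[0,0,0],[0,0,0]])

```text
clock: 29.5
position: [0.6287, 0.1167, 0.1174]
ee_rot: [3.133, 0.228, -0.002]
force: [1.9, 1.5, -6.5]
width: 0.566
gripper_force: 34.9
```

It drags at about 5 N net of the weight, which fits. I draw the blade the rest of the way out.

Request:
carry_out(claw=[5,5,5,5,5,5,5,5,5,5,5,5], delta_pos=[[0,0,-0.15],[0,0,-0.15],[0,0,-0.15],[0,0,-0.15],[0,0,-0.15],[0,0,-0.15],[0,0,-0.15],[0,0,-0.15],[0,0,-0.15],[0,0,-0.15],[0,0,-0.15],[0,0,-0.15]], angular=[[0,0,0],[0,0,0],[0,0,0],[0,0,0],[0,0,0],[0,0,0],[0,0,0],[0,0,0],[0,0,0],[0,0,0],[0,0,0],[0,0,0]])

```text
clock: 30.7
position: [0.6287, 0.1168, 0.1354]
ee_rot: [3.133, 0.228, -0.002]
force: [2.7, 0.7, -5.8]
width: 0.568
gripper_force: 34.9
```

Request:
carry_out(claw=[5,5,5,5,5,5,5,5,5,5,5,5,5,5,5,5,5,5], delta_pos=[[0,0,-0.15],[0,0,-0.15],[0,0,-0.15],[0,0,-0.15],[0,0,-0.15],[0,0,-0.15],[0,0,-0.15],[0,0,-0.15],[0,0,-0.15],[0,0,-0.2],[0,0,-0.4],[0,0,-1],[0,0,-1.5],[0,0,-1.5],[0,0,-1.5],[0,0,-1],[0,0,-0.5],[0,0,0]], angular=[[0,0,0],[0,0,0],[0,0,0],[0,0,0],[0,0,0],[0,0,0],[0,0,0],[0,0,0],[0,0,0],[0,0,0],[0,0,0],[0,0,0],[0,0,0],[0,0,0],[0,0,0],[0,0,0],[0,0,0],[0,0,0]])

```text
clock: 32.5
position: [0.6291, 0.1168, 0.2256]
ee_rot: [3.133, 0.228, 0.0]
force: [0.1, 0.4, -1.3]
width: 0.567
gripper_force: 34.8
```

```bash
python3 go.py .4731 -.2438 .22 -.033; python3 -c "
from h import *
f=[]
for i in range(6): arm.get_image('top'); f.append(arm.observe()['force'])
print(np.mean(f,0))"
```

```text
t 32.5 pos [0.6291 0.1168 0.2256] F [ 0.14  0.37 -1.32] w 5.2 g 34.8
turn [-0.     -0.0003  0.1781] then cm [-14.4   36.56   0.56]
[ 0.17579146 -0.17467926 -0.96689168]
```

Request:
carry_out(claw=[5,5,5,5,5,5,5,5,5,5,5,5,5,5,5,5,5,5], delta_pos=[[0,0,0],[0,0,0],[-0.4,0.9,0],[-0.7,1.9,0],[-1,2.5,0],[-1.2,3,0],[-1.2,3,0],[-1.2,3,0],[-1.2,3,0],[-1.2,3,0],[-1.2,3,0],[-1.2,3,0],[-1.2,3,0],[-1.2,3,0],[-0.8,2.2,0],[-0.5,1.4,0],[-0.2,0.66,0],[0,0,0]], angular=[[0,0,0.09],[0,0,0.088],[0,0,0],[0,0,0],[0,0,0],[0,0,0],[0,0,0],[0,0,0],[0,0,0],[0,0,0],[0,0,0],[0,0,0],[0,0,0],[0,0,0],[0,0,0],[0,0,0],[0,0,0],[0,0,0]])

```text
clock: 34.6
position: [0.4716, -0.2454, 0.2251]
ee_rot: [3.14, -0.054, -0.002]
force: [-0.1, -0.3, -1.7]
width: 0.562
gripper_force: 34.8
```

Request:
carry_out(claw=[5,5,5,5,5], delta_pos=[[0,0,1],[0,0,2],[0,0,1.5],[0,0,0.5],[0,0,0]], angular=[[0,0,0],[0,0,0],[0,0,0],[0,0,0],[0,0,0]])

```text
clock: 35.1
position: [0.4726, -0.2429, 0.1741]
ee_rot: [-3.14, 0.049, 0.004]
force: [-0.4, 0.9, -1.3]
width: 0.566
gripper_force: 34.8
```

```bash
python3 - <<'E'
from h import *
s=arm.get_image("scene")
import subprocess; print(subprocess.run("python3 go.py .4721 -.2438 .088 -.033",shell=True,capture_output=True,text=True).stdout)
o=arm.observe();R=cv2.Rodrigues(o["ee_rot"])[0]
X=[o["position"]+R@np.array([a,b,c]) for a,b,c in((0.004,.02,.068),(0.004,-.02,.068),(-.004,.02,.068))]
c,n=np.cos(-.033),np.sin(-.033)
Y=[[.5141+c*a-n*b,-.2450+n*a+c*b,.08] for a,b in((-.035,-.024),(-.035,.024),(-.049,.024),(-.049,-.024),(.085,-.045),(.085,.045),(-.085,-.045))]
im=cv2.resize(s["frame"][170:230,170:250],(800,600),interpolation=cv2.INTER_CUBIC)
for L,col in((X,(255,0,0)),(Y,(0,0,255))):
  for u in proj(s,L): cv2.circle(im,tuple(int(v) for v in ((u-[170,170])*10+4.5)),3,col,-1)
cv2.imwrite("pics/j.png",cv2.cvtColor(im,cv2.COLOR_RGB2BGR))
E
```

```text
t 35.15 pos [ 0.473  -0.2432  0.1749] F [-0.16 -0.3  -0.36] w 5.17 g 34.8
turn [-0.0002  0.0014  0.0015] then cm [-0.09  0.06  8.69]

this script no longer has the robotException ignored in: <_io.TextIOWrapper mode='rw' encoding='UTF-8'>
Traceback (most recent call last):
BrokenPipeError: [Errno 32] Broken pipe
```

My nested script took the robot connection away from its parent, so I repeat the look without nesting.

```bash
python3 - <<'E'
from h import *
s=arm.get_image("scene")
o=arm.observe();R=cv2.Rodrigues(o["ee_rot"])[0]; print(o["position"].round(4))
X=[o["position"]+R@np.array([a,b,c]) for a,b,c in((0.004,.02,.068),(0.004,-.02,.068),(-.004,.02,.068))]
c,n=np.cos(-.033),np.sin(-.033)
Y=[[.5141+c*a-n*b,-.2450+n*a+c*b,.08] for a,b in((-.035,-.024),(-.035,.024),(-.049,.024),(-.049,-.024),(.085,-.045),(.085,.045),(-.085,-.045))]
im=cv2.resize(s["frame"][170:230,170:250],(800,600),interpolation=cv2.INTER_CUBIC)
for L,col in((X,(255,0,0)),(Y,(0,0,255))):
  for u in proj(s,L): cv2.circle(im,tuple(int(v) for v in ((u-[170,170])*10+4.5)),3,col,-1)
cv2.imwrite("pics/j.png",cv2.cvtColor(im,cv2.COLOR_RGB2BGR))
E
```

```text
[ 0.4733 -0.2436  0.1754]
```

View pics/j.png

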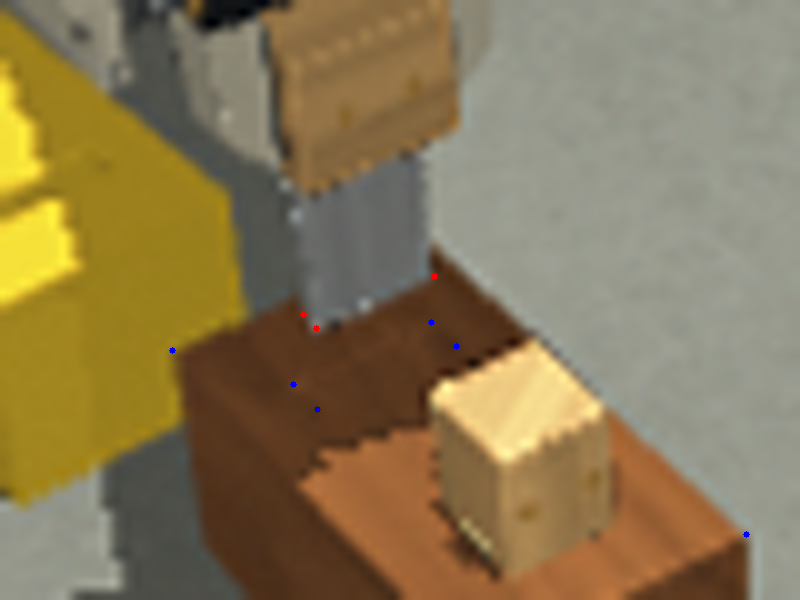

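The blade's lower corners, seen at (315,330) and (431,283), match the predicted red points. The slot corners in blue sit about 5 cm lower, straight below. I descend with a 1 mm correction.

Request:
carry_out(claw=[5,5,5,5,5,5,5,5,5,5,5], delta_pos=[[-0.1,0,0.5],[0,0,0.8],[0,0,0.6],[0,0,0.4],[0,0,0.3],[0,0,0.3],[0,0,0.3],[0,0,0.3],[0,0,0.3],[0,0,0],[0,0,0]], angular=[[0,0.001,0.001],[0,0,0],[0,0,0],[0,0,0],[0,0,0],[0,0,0],[0,0,0],[0,0,0],[0,0,0],[0,0,0],[0,0,0]])

```text
clock: 36.3
position: [0.4718, -0.2439, 0.137]
ee_rot: [3.141, -0.053, -0.0]
force: [-0.3, -0.2, -2.0]
width: 0.566
gripper_force: 34.8
```

```bash
python3 go.py .4721 -.2436 .088 -.033
```

```text
t 36.3 pos [ 0.4718 -0.2439  0.137 ] F [-0.28 -0.2  -2.  ] w 5.2 g 34.8
turn [ 0.0002  0.     -0.0007] then cm [ 0.03 -0.03  4.9 ]
```

The blade tip is about 11 mm into the slot, with no contact force. I lower it the rest of the way.

Request:
carry_out(claw=[5,5,5,5,5,5,5,5,5,5,5], delta_pos=[[0,0,0.5],[0,0,0.7],[0,0,0.8],[0,0,0.8],[0,0,0.7],[0,0,0.6],[0,0,0.4],[0,0,0.2],[0,0,0.1],[0,0,0],[0,0,0]], angular=[[0,0,0],[0,0,0],[0,0,0],[0,0,0],[0,0,0],[0,0,0],[0,0,0],[0,0,0],[0,0,0],[0,0,0],[0,0,0]])

```text
clock: 37.4
position: [0.472, -0.244, 0.0893]
ee_rot: [3.141, -0.053, 0.001]
force: [-0.2, 0.1, -1.0]
width: 0.565
gripper_force: 34.8
```

```bash
python3 go.py .4721 -.2436 .088 -.033
```

```text
t 37.4 pos [ 0.472  -0.244   0.0893] F [-0.18  0.15 -1.03] w 5.19 g 34.8
turn [ 0.0005 -0.0005 -0.0008] then cm [ 0.01 -0.04  0.13]
```

Request:
carry_out(claw=[5,5,6,9.1,9.1,9.1,9.1,9.1,9.1,9.1,9.1,9.1,9.1,9.1,9.1,9.1], delta_pos=[[0,0,0.1],[0,0,0],[0,0,0],[0,0,0],[0,0,0],[0,0,0],[0,0,0],[0,0,-0.5],[0,0,-1.5],[0,0,-2.5],[0,0,-2.5],[0,0,-2.5],[0,0,-2.5],[-1,0,-2],[-2,0,-1],[0,0,0]], angular=[[0,0,0],[0,0,0],[0,0,0],[0,0,0],[0,0,0],[0,0,0],[0,0,0],[0,0,0],[0,0,0],[0,0,0],[0,0,0],[0,0,0],[0,0,0],[0,0,0],[0,0,0],[0,0,0]])

```text
clock: 39.0
position: [0.4407, -0.2435, 0.24]
ee_rot: [3.139, -0.055, 0.003]
force: [0.2, 0.5, 0.4]
width: 0.99
gripper_force: 0.0
```

```bash
python3 - <<'E'
from h import *
for n in("scene","top"):
  p=arm.get_image(n)
  for l,z in(("big_feeler",.08),("small_feeler",.08),("fence_knob",.105),("shoe_face",.08),("mallet",0)):
    print(n,l,[(atz(p,px(p,d["centre"]),z).round(3).tolist(),round(d["conf"],2)) for d in arm.place_of(l,p)[:2]])
  if n=="scene":
    # knob grip top expected after 11.7 mm slide vs before; feeler handle region
    r=arm.trace("big_feeler",p); print([ (px(p,d["centre"]).round(1),round(d["conf"],2)) for d in r[:2]], proj(p,[[.4721,-.2436,.1025]]).round(1))
o=arm.observe();print(o["clock"],o["position"],o["force"])
E
```

```text
scene big_feeler [([0.465, -0.24, 0.08], 0.65)]
scene small_feeler []
scene fence_knob [([0.551, 0.101, 0.105], 0.84)]
scene shoe_face [([0.638, 0.099, 0.08], 0.62)]
scene mallet [([0.684, -0.404, 0.0], 0.58)]
[(array([202.1, 198.5]), 0.73)] [[206.4 200.2]]
top big_feeler []
top small_feeler []
top fence_knob [([0.559, 0.105, 0.105], 0.78)]
top shoe_face [([0.628, 0.112, 0.08], 0.58)]
top mallet [([0.667, -0.407, 0.0], 0.89), ([0.657, 0.133, 0.0], 0.4)]
39.65 [ 0.44194228 -0.24284301  0.23788383] [-0.48511885  0.73553588 -0.19146976]
```

```bash
python3 - <<'E'
from h import *
p=arm.get_image("scene"); g=cv2.cvtColor(p["frame"],cv2.COLOR_RGB2GRAY).astype(np.float32); o=cv2.imread("pics/scene.png",0).astype(np.float32)
for n,(x,y,w,h) in {"big":(194,188,24,22),"small":(210,202,24,24)}.items():
  a,b=o[y:y+h,x:x+w],g[y:y+h,x:x+w]; print(n,np.abs(a-b).mean(),cv2.phaseCorrelate(a,b,cv2.createHanningWindow((w,h),cv2.CV_32F)))
E
```

```text
big 20.797348 ((0.4105719605628728, 0.5358377946250563), 0.7162849431236585)
small 0.9704861 ((-0.037624541979791815, -0.0002527709390669486), 0.9974059150036838)
```

The small feeler hasn't moved. The big one is back within about 0.6 px (roughly 1–2 mm) of where it hung at first; the brightness difference there is probably the arm's shadow. I hand in.

```bash
python3 -c "
from cell import arm
print(arm.sign_off())"
```

```text
the job is handed in; nothing more can be done
None
```

The job is handed in at about 40 s: the fence is set so the shoe squeezes the blade with an estimated 6 N (not measured directly), the blade dragged at about 5 N on the way out, and the big feeler is back in its rack slot; I don't have the judge's verdict.

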